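Clear the last balls into the corner pocket

ROBOT

A 6-joint arm with a two-finger parallel gripper is mounted at the origin on the work surface. World frame = base frame: x ahead of the robot, y to its left, z up, the work surface at z = 0. Lengths are in mm, angles in rad, forces in N, time in s.
With the tool pointing down it reaches from about 350 to 775 mm from the base axis. Payload 7.3 kg.
Tool frame: the origin (TCP) lies at the very end of the fingers, on their centre line; the grasp point (between the pads) lies 19 mm behind it (bot.grip_point_offset is the distance from the TCP to the grasp point, in mm); z points along the fingers, y is the line along which they close (so a half turn about z gives the same grasp; the last joint's range is limited). The gripper opens to 92 mm and grips with 3 to 60 N. Pads are 19 mm wide; open, the fingers measure 130 mm over their backs; the gripper's body (75 mm by 190 mm) begins 47 mm behind the grasp point.
Start: joints at [0.976, 0.342, 1.524, -0, 1.275, -0.146], TCP at [227.778, 473.035, 226.741] pointing down, gripper open.
Joint ranges: [-2.53, 2.53], [-0.77, 2.02], [0.04, 2.7], [-1, 4.14], [0.28, 2.66], [-3.11, 3.11]. Speed limits (rad/s): [2.57, 2.57, 3.14, 3.14, 3.14, 3.14].

INTERFACE

Orientations are given as [roll, pitch, yaw] about the fixed x, y, z axes, in that order (R = Rz(yaw) Ry(pitch) Rx(roll)).
In Python, from plant import bot gives the robot as it stands. The module is installed in compiled form; this text tells all that it offers.
- The arm moves only by the shell command python3 -m jog 'ROWS' [OPENING]. ROWS is JSON, a list of rows, each a list of 6 numbers: the shift along the tool's x, y, z in mm, then the turn, a rotation vector about the tool's x, y, z in rad. In form: [[dx, dy, dz, rx, ry, rz], ...]. A call has 1 to 12 rows; each row shifts and turns the commanded pose from where the row before left it, along the tool's axes as they then stand; what a row does not reach is not made up. A row lasts 1/10 s, in which the tool goes at most 50 mm and 8.59 degrees, less where a joint would pass 70% of its speed; a pose out of reach is approached as far as the arm can. A call with a gripper value outside its range is refused whole. OPENING is the opening in per cent of the stroke, from 0 (shut) to 100 (fully open), set as the call begins (- or left out, the last holds). The fingers move at their own pace and stop on an object; the grip force is fixed at half the most. Time passes only in rows, so rows that do not move let the fingers close. It gives the time, the measured TCP pose, the force, the opening and the grip force at its end, in the units of the state.
- bot.get_obs(): the state, without advancing time (a new reading comes with each control period).
- bot.capture(name): name is "scene" or "top"; returns the picture (420x560x3 uint8, red, green, blue); there is no depth.
- bot.camera_model(name): a dict with "fx", "fy", "cx", "cy" (pixels), "position" and "orientation" of the camera in the world. Camera axes: x right, y down, z forward; pixel columns grow to the right and rows downward; lengths in mm; the calibration is good to about 2 mm. A picture is of the moment at which its call begins. camera_model takes no time and is no camera call.
- bot.close_job(): hands the job in; it is judged then, once.
Trained networks look in the newest picture that a camera, given by its name, has taken for a name from the list of things; names that differ only in an ending like _2 or _b are one class to them, and where a whole thing is asked for, a point or a joint stands for the part that bears it (a point fixed in the world has none). Each returns a list of dicts, best first, with "p" (0 to 1); they miss things now and then, are a little off and sometimes report something else, mostly with a low value. They report only what shows in the picture. A call takes as long as a camera call.
- bot.outline_of(target, camera): "mask" (420x560 bool, what is visible of it) and "pixel" ([column, row] in pixels, amid what is visible of it).
The state is a dict: "time": time; "joint_positions": joint angles; "dq": joint speeds; "tau": joint torques, N m; "tool_pos": TCP position; "tcp_rot": TCP orientation; "contact_force": force on the tool from outside, world axes, zero at the start; "moment": the same for the moment, N m; "grip_width": finger opening in mm; "finger_force": force on a finger pad.
Only numpy, scipy, OpenCV 4.12 (cv2) and the standard library are available. Lean on these libraries where they do the work, as an engineer would, in place of code of your own. Each camera call takes 0.05 s, during which the arm holds its last target. There are 200 camera calls.

TASK

The frame is over: clear the three coloured balls off the cloth by rolling them gently along with your fingers until each has dropped into the black corner pocket. Do not pick any of them up or shoot them, and leave the white cue ball on the cloth and the chalk and brush on the rails where they lie.

Things in the scene. Friction and masses are not known exactly. Their poses are not given: they have to be found in the camera images.
- pool_table: Full-size pool table, red cloth, fixed. The cloth is the work surface (z = 0); the robot stands on it. Origin on the cloth at the playing area's corner, where the nose lines of two cushions would cross; the playing area runs 990 mm to its -x and 1980 mm to its -y. Cushions are 42 mm high, nose 36 mm up; wooden rails 42 mm high behind them. A ball let go at 0.15 m/s rolls on 20 to 30 mm.
- cushion_end_right (a point): End of the red cushion on the table's x = 0 side, on its nose line at the height of the cloth (x = 0, y = -85 mm in the table's frame); from here that cushion runs on towards the table's -y. One edge of the pocket's mouth.
- cushion_end_left (a point): End of the red cushion on the table's y = 0 side, on its nose line at the height of the cloth (x = -85 mm, y = 0 in the table's frame); from here that cushion runs on towards the table's -x. The other edge of the mouth.
- mouth (a point): Point on the cloth midway between the two cushion ends: centre of the pocket's mouth, 120 mm wide (x = y = -42.5 mm in the table's frame). The way in runs from here straight to the pocket point, along the table's +x +y diagonal, between cushion ends that close in to a throat 100 mm wide.
- pocket (a point): Centre of the pocket's round hole, 130 mm across, at cloth height (x = y = +30 mm in the table's frame). On the way in, the hole's edge lies 37 mm beyond the mouth point and 65 mm short of this one: a ball whose centre passes it falls into the cup below, whose floor is 169 mm under the cloth and which holds all three. The black casting round its back is 44 mm high.
- yellow_ball: Yellow pool ball with two small white discs, 57 mm across, about 0.165 kg, hard resin; the origin is the centre of the ball (28.6 mm above the cloth while it lies on it); its axes turn as it rolls and mean nothing.
- blue_ball: Blue pool ball with two small white discs, 57 mm across, about 0.165 kg, hard resin; the origin is the centre of the ball (28.6 mm above the cloth while it lies on it); its axes turn as it rolls and mean nothing.
- green_ball: Green pool ball with two small white discs, 57 mm across, about 0.165 kg, hard resin; the origin is the centre of the ball (28.6 mm above the cloth while it lies on it); its axes turn as it rolls and mean nothing.
- cue_ball: The plain white cue ball, to be left alone, 57 mm across, about 0.165 kg, hard resin; the origin is the centre of the ball (28.6 mm above the cloth while it lies on it); its axes turn as it rolls and mean nothing.
- chalk: Small blue cube of cue chalk, 22 x 22 mm, 20 mm high, lying loose on top of the wooden rail on the table's y = 0 side; origin at the centre of its underside. To be left alone.
- brush: Wooden table brush with dark bristles, 190 x 40 mm, 42 mm high, lying loose, bristles down, along the top of the wooden rail on the table's x = 0 side; origin at the centre of its underside, long axis its x. To be left alone.

How it is judged:
By the outcome, as a careful person would: the job done as asked, in the order asked, and still so for the second after the job is handed in, with the robot touching nothing.
It also fails if it takes over 64 s, if anything falls off the work surface, if the arm or the gripper's body presses on something with over 40 N, if the wrist force passes 120 N, or if a joint passes its speed limit or range.

## Working session

There is one attempt and no reset: what is moved stays moved. The work goes in short steps, Python scripts to look and compute and a shell command to move; the robot and the scene stay as the last step left them, time stands still between calls to the robot, and variables do not carry over. Pictures are saved under pics/ and viewed, at most 10 in all, crops included, and the job is handed in when it is done.

```bash
mkdir -p pics
cat > h.py <<'E'
import numpy as np, cv2
from plant import bot
from scipy.spatial.transform import Rotation as R
def Rm(o):
    o=np.array(o,float)
    if o.shape==(3,3): return o
    if o.size==4: return R.from_quat(o).as_matrix()
    return R.from_euler('xyz',o).as_matrix()
def px2w(cam,p,z):
    m=bot.camera_model(cam)
    d=Rm(m['orientation'])@np.array([(p[0]-m['cx'])/m['fx'],(p[1]-m['cy'])/m['fy'],1])
    c=np.array(m['position']); return c+d*(z-c[2])/d[2]
def w2px(cam,w):
    m=bot.camera_model(cam); v=Rm(m['orientation']).T@(np.array(w,float)-m['position'])
    return [m['fx']*v[0]/v[2]+m['cx'],m['fy']*v[1]/v[2]+m['cy']]
def save(cam,n):
    im=bot.capture(cam); cv2.imwrite(f'pics/{n}.png',im[:,:,::-1]); return im
E
python3 - <<'E'
from h import *
for c in('top','scene'):
    save(c,c+'0'); print(c,bot.camera_model(c))
for t in('yellow_ball','blue_ball','green_ball','cue_ball','chalk','brush','pocket','mouth','cushion_end_left','cushion_end_right'):
  for c in ('top','scene'):
    z=28.6 if 'ball' in t else 0
    for r in bot.outline_of(t,c)[:2]:
        print(t,c,round(r['p'],2),np.round(r['pixel'],1),r['mask'].sum(),np.round(px2w(c,r['pixel'],z),1))
o=bot.get_obs();print(o['time'],o['tool_pos'],o['tcp_rot'],o['grip_width'])
E
```

```text
top {'fx': 434.8748950106719, 'fy': 434.8748950106719, 'cx': 279.7402254440988, 'cy': 213.9323030487875, 'position': array([503.02669793, -50.60451089, 936.86857578]), 'orientation': array([-3.05653389, -0.01014426, -1.58110656])}
scene {'fx': 437.6466933755037, 'fy': 437.6466933755037, 'cx': 273.94844646014093, 'cy': 207.34178367126822, 'position': array([1140.68544826, -384.55474988,  643.18931791]), 'orientation': array([-2.30435809, -0.01121532,  1.0521197 ])}
yellow_ball top 0.97 [243.8 231.9] 539 [543.4  14.8  28.6]
yellow_ball scene 0.82 [289.8 195.3] 508 [534.7   8.8  28.6]
yellow_ball scene 0.47 [177.4 239.3] 740 [ 541.5 -249.6   28.6]
blue_ball top 0.73 [301.1 275. ] 619 [ 452.9 -103.6   28.6]
blue_ball top 0.53 [327.4 279.4] 129032 [ 443.3 -158.    28.6]
blue_ball scene 0.62 [227.2 192.6] 566 [ 461.  -105.7   28.6]
green_ball top 0.9 [408.8 296. ] 647 [ 407.4 -325.9   28.6]
green_ball top 0.49 [324.3 278.7] 129091 [ 444.8 -151.6   28.6]
green_ball scene 0.77 [119.7 207.6] 636 [ 396.7 -322.1   28.6]
green_ball scene 0.16 [170.2 224.6] 124040 [ 496.  -247.8   28.6]
cue_ball 
[... 324 characters left out ...]
6    0. ]
pocket top 0.75 [328.2 278.7] 128556 [ 442.9 -163.1    0. ]
pocket scene 0.85 [167.8 224.3] 124441 [ 462.7 -245.5    0. ]
mouth top 0.67 [327.5 279.1] 129014 [ 442.1 -161.6    0. ]
mouth scene 0.7 [165.  223.6] 124356 [ 457.8 -249.9    0. ]
mouth scene 0.42 [354.6 122.4] 95 [324.9 350.3   0. ]
cushion_end_left top 0.96 [325.7 278.5] 128983 [ 443.4 -157.7    0. ]
cushion_end_left scene 0.82 [168.5 223.9] 124542 [ 462.2 -243.8    0. ]
cushion_end_right top 0.84 [326.5 279.4] 129605 [ 441.5 -159.4    0. ]
cushion_end_right scene 0.69 [168.4 224.8] 124440 [ 464.7 -244.9    0. ]
1.1 [227.77853044 473.02786034 226.72617607] [3.14151447e+00 2.03327982e-05 2.69279339e+00] 91.84292131582164
```

View pics/top0.png

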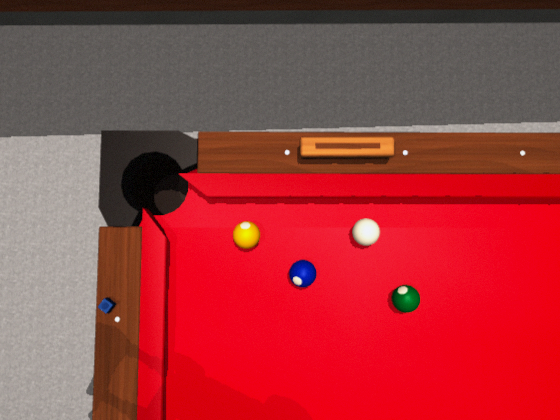

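View pics/scene0.png

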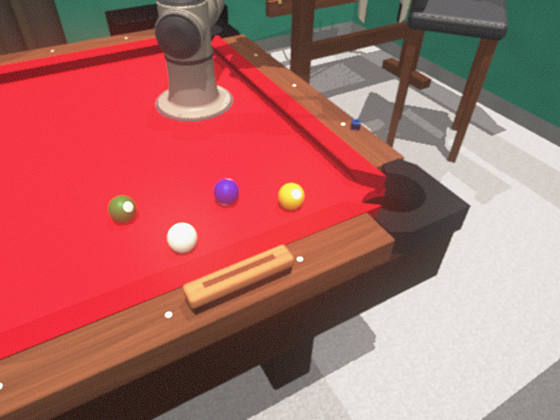

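The top view shows yellow (246,236), blue (303,273), green (406,298), cue ball (366,233), the pocket near (155,183), the brush on the upper rail and the chalk on the left rail. Next I'll fit the balls and the cushion nose lines.

Run:
```python
from h import *
im=cv2.imread('pics/top0.png')
hsv=cv2.cvtColor(im,cv2.COLOR_BGR2HSV)
# ball masks: not red hue, within cloth region
h,s,v=cv2.split(hsv)
notred=(~(((h<6)|(h>174))&(s>150))).astype(np.uint8); notred[:206]=0; notred[:,:172]=0; notred[330:]=0
n,l,st,c=cv2.connectedComponentsWithStats(notred)
for i in range(1,n):
    if st[i,4]>200:
        cc,r=cv2.minEnclosingCircle(np.argwhere(l==i)[:,::-1].astype(np.float32))
        print(c[i].round(1),st[i],np.round(cc,1),round(r,1),px2w('top',cc,28.6).round(1))
for x in (300,520): print(x,[tuple(im[y,x]) for y in range(166,210,2)])
for y in (300,400): print(y,[(x,tuple(im[y,x])) for x in range(134,176,2)])
cv2.imwrite('pics/crop.png',cv2.resize(im[120:280,90:290],None,fx=3.7,fy=3.7,interpolation=cv2.INTER_CUBIC))
```

```text
[365.7 231.5] [352 218  28  28 600] [365.6 231.5] 13.8 [ 541.8 -240.    28.6]
[246.1 234.5] [233 221  27  28 604] [246.1 234.5] 13.9 [538.    9.9  28.6]
[302.3 273.2] [289 259  28  29 631] [302.3 273.2] 14.3 [ 456.6 -106.2   28.6]
[405.5 298.3] [392 285  28  28 613] [405.1 298.9] 14.4 [ 401.7 -318.    28.6]
300 [(np.uint8(37), np.uint8(71), np.uint8(143)), (np.uint8(29), np.uint8(61), np.uint8(125)), (np.uint8(36), np.uint8(58), np.uint8(121)), (np.uint8(29), np.uint8(51), np.uint8(112)), (np.uint8(27), np.uint8(13), np.uint8(215)), (np.uint8(30), np.uint8(4), np.uint8(230)), (np.uint8(32), np.uint8(11), np.uint8(232)), (np.uint8(26), np.uint8(2), np.uint8(231)), (np.uint8(28), np.uint8(11), np.uint8(231)), (np.uint8(30), np.uint8(8), np.uint8(232)), (np.uint8(33), np.uint8(11), np.uint8(232)), (np.uint8(34), np.uint8(14), np.uint8(233)), (np.uint8(31), np.uint8(12), np.uint8(232)), (np.uint8(33), np.uint8(13), np.uint8(233)), (np.uint8(37), np.uint8(15), np.uint8(234)), (np.uint8(12), np.uint8(0), np.uint8(185)), (np.uint8(17), np.uint8(5), np.uint8(144)), (np.uint8(16), np.uint8(2)
[... 2633 characters left out ...]
int8(16), np.uint8(0), np.uint8(221))), (150, (np.uint8(25), np.uint8(4), np.uint8(223))), (152, (np.uint8(18), np.uint8(0), np.uint8(195))), (154, (np.uint8(24), np.uint8(2), np.uint8(201))), (156, (np.uint8(24), np.uint8(5), np.uint8(203))), (158, (np.uint8(27), np.uint8(6), np.uint8(204))), (160, (np.uint8(25), np.uint8(8), np.uint8(203))), (162, (np.uint8(2), np.uint8(0), np.uint8(146))), (164, (np.uint8(11), np.uint8(1), np.uint8(110))), (166, (np.uint8(13), np.uint8(0), np.uint8(200))), (168, (np.uint8(14), np.uint8(0), np.uint8(216))), (170, (np.uint8(6), np.uint8(0), np.uint8(216))), (172, (np.uint8(10), np.uint8(0), np.uint8(214))), (174, (np.uint8(11), np.uint8(0), np.uint8(216)))]
```

View pics/crop.png

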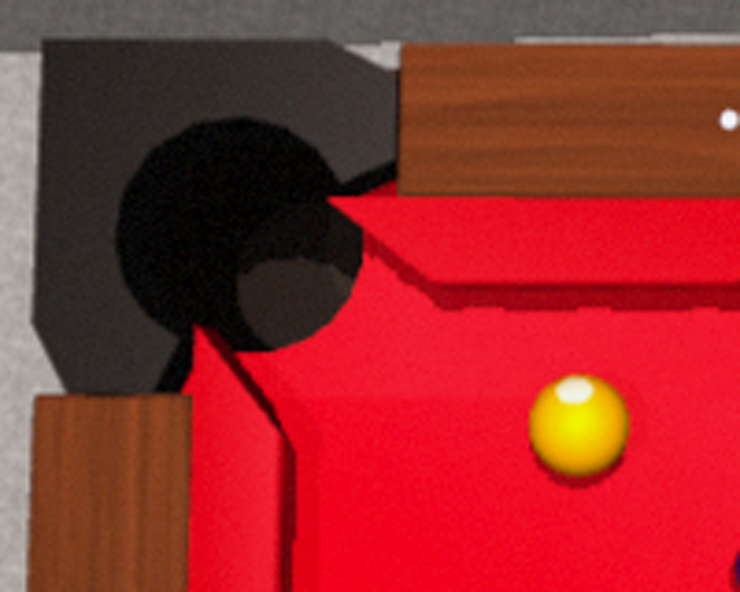

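Run:
```python
from h import *
f=lambda p,z:px2w('top',p,z)[:2]
print('right nose',[f((c,196.8),36).round(1) for c in(209,300,520)])
print('left nose',[f(p,36).round(1) for p in((165.5,238.5),(163.3,300),(161.3,400))])
a,b=f((209,196.8),36),f((520,196.6),36); c=f((163.3,300),36);d=f((161.3,400),36)
t=np.linalg.solve(np.c_[b-a,-(d-c)],c-a); O=a+(b-a)*t[0]
u=a-b; yaw=np.arctan2(u[1],u[0])-np.pi/2; u2=c-d
print('O',O,'yaw',yaw,'alt',np.arctan2(*( -u2[[1,0]]*[ -1,-1]))) 
im=cv2.imread('pics/top0.png')
Rz=np.array([[np.cos(yaw),-np.sin(yaw)],[np.sin(yaw),np.cos(yaw)]])
T=lambda p:O+Rz@np.array(p,float)
th=np.linspace(0,2*np.pi,60)
cv2.polylines(im,[np.array([w2px('top',[*T([30+65*np.cos(q),30+65*np.sin(q)]),0]) for q in th]).round().astype(int)],1,(0,255,0))
for p in([0,-85],[-85,0]): cv2.circle(im,tuple(np.round(w2px('top',[*T(p),36])).astype(int)),2,(255,255,0))
cv2.imwrite('pics/ov.png',cv2.resize(im[120:280,90:290],None,fx=3,fy=3))
for n,p in dict(mouth=[-42.5,-42.5],edge=[-16,-16],pocket=[30,30],r=[0,-85],l=[-85,0]).items(): print(n,T(p).round(1))
print('brush',[f(p,84).round(1) for p in((301,138),(394,138),(301,157),(394,157))])
```

```text
right nose [array([616.9,  86.4]), array([ 615.2, -103.2]), array([ 611.1, -565. ])]
left nose [array([531.1, 175.8]), array([405.8, 178.7]), array([208.4, 180.3])]
O [617.70632901 177.06943623] yaw -0.0083927602361622 alt -0.007833214268466586
mouth [574.9 134.9]
edge [601.6 161.2]
pocket [648.  206.8]
r [617.   92.1]
l [532.7 177.8]
brush [array([ 727.6, -104.1]), array([ 726.2, -290.5]), array([ 689. , -103.5]), array([ 687.5, -289.2])]
```

View pics/ov.png

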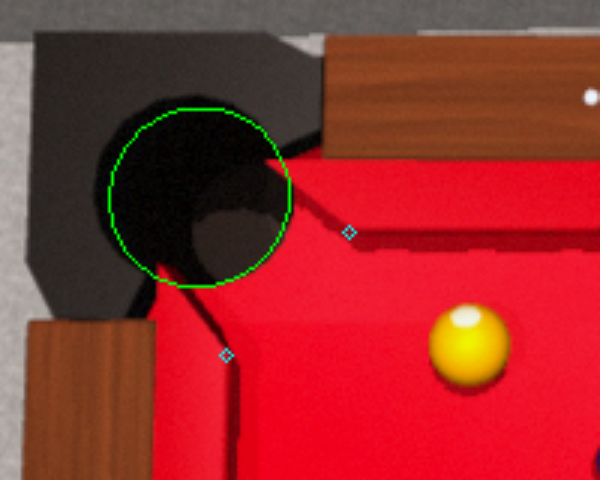

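```bash
python3 -m jog '[[-41,-27,0,0,0,0],[-41,-27,0,0,0,0],[-41,-27,0,0,0,0],[-41,-27,0,0,0,0],[-41,-27,0,0,0,0],[-41,-27,0,0,0,0],[-41,-27,0,0,0,0],[-41,-27,0,0,0,0],[-41,-27,0,0,0,0],[-41,-27,0,0,0,0],[-41,-27,0,0,0,0],[-41,-27,0,0,0,0]]' 48
python3 -m jog '[[0,0,10,0,0,0.134],[0,0,10,0,0,0.134],[0,0,10,0,0,0.134],[0,0,10,0,0,0.134],[0,0,10,0,0,0.134],[0,0,10,0,0,0.134],[0,0,10,0,0,0.134],[0,0,10,0,0,0.134],[0,0,10,0,0,0.134]]'
cat >> h.py <<'E'
def to(x,y,z,deg):
    """remaining motion in present tool axes to pose (x,y,z, heading deg)"""
    o=bot.get_obs(); Rt=R.from_euler('xyz',o['tcp_rot']).as_matrix()
    print('t',round(o['time'],2),'at',np.round(o['tool_pos'],1),'head',round(np.degrees(o['tcp_rot'][2]),1),'w',round(o['grip_width'],1))
    print('d tool',np.round(Rt.T@(np.array([x,y,z])-o['tool_pos']),1),'rz',round((o['tcp_rot'][2]-np.radians(deg)+np.pi)%(2*np.pi)-np.pi,3))
    print('tilt',np.round(Rt[:,2],4))
E
python3 -c "
from h import *; to(534,-35,12,85)"
```

```text
time: 2.3
tool_pos: [531.2, -34.4, 226.8]
tcp_rot: [3.141, 0.0, 2.692]
contact_force: [0.7, 0.5, -0.9]
grip_width: 43.8
finger_force: 0.0
time: 3.2
tool_pos: [530.5, -32.3, 136.3]
tcp_rot: [3.141, -0.0, 1.481]
contact_force: [-0.1, 0.2, -1.0]
grip_width: 44.0
finger_force: 0.0
t 3.2 at [530.5 -32.3 136.3] head 84.9 w 44.0
d tool [ -2.4   3.7 124.3] rz -0.002
tilt [ 1.e-04  1.e-04 -1.e+00]
```

```bash
python3 -m jog '[[-1,1,25,0,0,0],[-1,1,25,0,0,0],[0,1,25,0,0,0],[0,0.7,25,0,0,0],[0,0,24,0,0,0],[6,0,0,0,0,0],[6,0,0,0,0,0],[6,0,0,0,0,0],[7,0,0,0,0,0],[8,0,0,0,0,0],[8,0,0,0,0,0],[6,0,0,0,0,0]]'
python3 - <<'E'
from h import *
save('top','t1')
to(544,34,12,85)
for r in bot.outline_of('yellow_ball','top')[:1]: print(r['p'],r['mask'].sum(),r['pixel'],px2w('top',r['pixel'],28.6).round(1))
E
```

```text
time: 4.4
tool_pos: [538.1, 13.1, 13.0]
tcp_rot: [3.141, -0.0, 1.487]
contact_force: [-0.5, -0.2, -0.5]
grip_width: 43.7
finger_force: 0.0
t 4.45 at [538.   13.8  12.9] head 85.2 w 43.9
d tool [20.7  4.3  0.9] rz 0.004
tilt [ 3.e-04  4.e-04 -1.e+00]
```

View pics/t1.png

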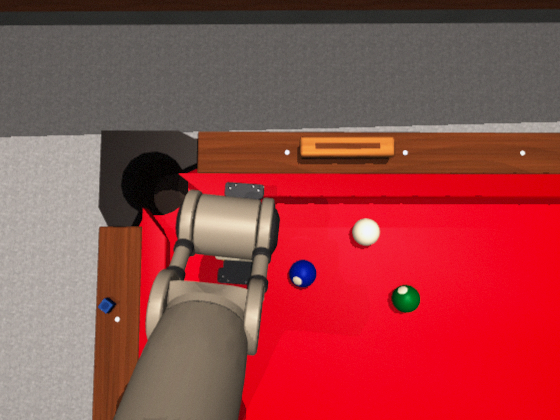

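The arm hides the yellow ball from above, so I'll check it in the scene camera.

```bash
cat >> h.py <<'E'
def yb(name,cam='scene'):
    im=bot.capture(cam)
    for r in bot.outline_of(name,cam)[:2]:
        m=r['mask']
        if m.sum()>3000: continue
        c,rad=cv2.minEnclosingCircle(np.argwhere(m)[:,::-1].astype(np.float32))
        print(name,cam,round(r['p'],2),m.sum(),np.round(c,1),round(rad,1),px2w(cam,c,28.6).round(1))
    return im
E
python3 - <<'E'
from h import *
im=yb('yellow_ball'); cv2.imwrite('pics/s1.png',im[:,:,::-1])
E
```

```text
(no output)
```

View pics/s1.png

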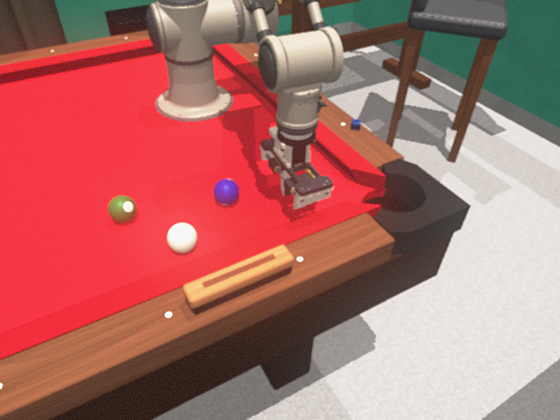

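```bash
python3 -m jog '[[6,0,0,0,0,0],[6,0,0,0,0,0],[7,0,0,0,0,0],[8,-1.8,0,0,0,0.064],[8,-1.8,0,0,0,0.064],[8,-1.8,0,0,0,0.064],[8,-1.8,0,0,0,0.064],[8,-1.8,0,0,0,0.064],[8,-1.8,0,0,0,0.064],[8,-1.8,0,0,0,0.064],[8,-1.8,0,0,0,0.064],[8,-1.8,0,0,0,0.064]]'
python3 - <<'E'
from h import *
to(555,115,13,44.5)
im=yb('yellow_ball');yb('yellow_ball','top'); cv2.imwrite('pics/s2.png',im[80:320,240:480,::-1])
E
```

```text
time: 5.8
tool_pos: [548.1, 104.3, 12.7]
tcp_rot: [-3.141, 0.0, 0.908]
contact_force: [-0.0, 0.0, 0.4]
grip_width: 44.0
finger_force: 0.1
t 5.8 at [548.1 104.3  12.7] head 52.1 w 44.0
d tool [12.7 -1.1 -0.3] rz 0.132
tilt [-3.e-04  1.e-04 -1.e+00]
yellow_ball scene 0.52 139 [344.3 188.7] 12.4 [573.9 125.7  28.6]
```

View pics/s2.png

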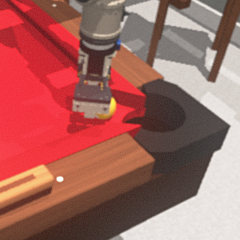

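```bash
python3 -m jog '[[8,-1.8,0,0,0,0.066],[8,-1.8,0,0,0,0.066],[8,0,0,0,0,0],[8,0,0,0,0,0],[8,0,0,0,0,0],[8,0,0,0,0,0],[8,0,0,0,0,0],[4,0,0,0,0,0],[-20,0,0,0,0,0],[-30,0,-15,0,0,0],[-30,0,-45,0,0,0],[-30,0,-45,0,0,0]]'
python3 - <<'E'
from h import *
to(440,-150,130,70)
im=yb('yellow_ball');yb('yellow_ball','top')
for b in ('blue_ball','green_ball'): yb(b,'top')
cv2.imwrite('pics/s3.png',im[80:320,240:480,::-1])
E
```

```text
time: 7.2
tool_pos: [510.4, 74.2, 111.1]
tcp_rot: [-3.14, 0.002, 0.779]
contact_force: [1.4, 0.1, 1.1]
grip_width: 43.9
finger_force: 0.0
t 7.2 at [510.4  74.2 111.1] head 44.6 w 43.9
d tool [-207.7  110.   -18.7] rz -0.442
tilt [-0.0027  0.     -1.    ]
yellow_ball top 0.92 464 [164.9 185.2] 12.2 [643.3 180.3  28.6]
blue_ball top 0.94 611 [302.  272.4] 14.2 [ 458.3 -105.6   28.6]
green_ball top 0.69 646 [405.  297.7] 14.6 [ 404.  -317.9   28.6]
```

View pics/s3.png

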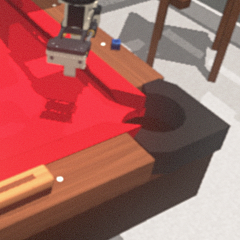

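```bash
python3 -m jog '[[-34,19.1,0,0,0,0],[-34,19.1,0,0,0,0],[-34,19.1,0,0,0,0],[-34,19.1,0,0,0,0],[-34,19.1,0,0,0,0],[-33,19.1,0,0,0,0],[0,0,0,0,0,-0.133],[0,0,0,0,0,-0.133],[0,0,10,0,0,-0.133],[0,0,20,0,0,-0.133],[0,0,20,0,0,0],[0,0,10,0,0,0]]'
python3 -c "
from h import *; to(446,-150,13,75)"
```

```text
time: 8.8
tool_pos: [447.0, -148.5, 48.5]
tcp_rot: [-3.138, -0.001, 1.311]
contact_force: [0.3, -0.2, 0.1]
grip_width: 44.0
finger_force: 0.0
t 8.8 at [ 447.  -148.5   48.5] head 75.1 w 44.0
d tool [-1.8 -0.4 35.5] rz 0.002
tilt [-0.0037  0.0021 -1.    ]
```

```bash
python3 -m jog '[[-1,-0.4,18,0,0,0],[-1,0,17.5,0,0,0],[6,0,0,0,0,0],[6,0,0,0,0,0],[6,0,0,0,0,0],[8,0,0,0,0,0],[8,0,0,0,0,0],[9,0,0,0,0,0],[9,0,0,0,0,0],[9,0,0,0,0,0],[9,0,0,0,0,0],[9,0,0,0,0,0]]'
python3 -c "
from h import *; to(486,-4,13,75); yb('blue_ball');yb('blue_ball','top')"
```

```text
time: 10.0
tool_pos: [467.4, -74.0, 15.4]
tcp_rot: [-3.142, -0.0, 1.311]
contact_force: [-0.5, -0.5, 0.7]
grip_width: 44.0
finger_force: 0.2
t 10.0 at [467.4 -74.   15.4] head 75.1 w 44.0
d tool [72.4 -0.1  2.4] rz 0.002
tilt [-0.e+00  1.e-04 -1.e+00]
blue_ball scene 0.41 46 [257. 197.] 5.4 [505.3 -56.   28.6]
```

```bash
python3 -m jog '[[9,0,0.5,0,0,0],[9,0,0.5,0,0,0],[9,0,0.5,0,0,0],[9,0,0,0,0,0],[9,0,0,0,0,0],[9,0,0,0,0,0],[9,0,0,0,0,0],[9,0,0,0,0,0],[8,-1.5,0,0,0,0.0532],[8,-1.5,0,0,0,0.0532],[8,-1.5,0,0,0,0.0532],[8,-1.5,0,0,0,0.0532]]'
python3 -c "
from h import *; to(512,72,13,44.5); yb('blue_ball');yb('blue_ball','top')"
```

```text
time: 11.4
tool_pos: [490.8, 27.7, 13.9]
tcp_rot: [-3.141, -0.0, 1.096]
contact_force: [0.1, -0.9, 0.6]
grip_width: 43.9
finger_force: 0.1
t 11.4 at [490.8  27.7  13.9] head 62.8 w 43.9
d tool [49.1 -1.4  0.9] rz 0.319
tilt [-2.e-04  1.e-04 -1.e+00]
blue_ball scene 0.61 82 [302.5 185. ] 10.4 [518.2  51.9  28.6]
blue_ball top 0.71 559 [365.6 231.4] 13.5 [ 542.1 -240.    28.6]
```

```bash
python3 -m jog '[[8,-1.5,0,0,0,0.0532],[8,-1.5,0,0,0,0.0532],[8,-1.5,0,0,0,0.0532],[8,-1.5,0,0,0,0.0532],[8,-1.5,0,0,0,0.0532],[8,-1.5,0,0,0,0.0532],[8,0,0,0,0,0],[8,0,0,0,0,0]]'
python3 -c "
from h import *; to(585,145,13,44.5); yb('blue_ball')"
```

```text
time: 12.4
tool_pos: [522.4, 82.5, 13.9]
tcp_rot: [3.142, 0.0, 0.781]
contact_force: [-0.4, -0.5, 0.6]
grip_width: 43.7
finger_force: 0.2
t 12.4 at [522.4  82.5  13.9] head 44.7 w 43.7
d tool [88.4 -0.3  0.9] rz 0.004
tilt [-0.e+00 -1.e-04 -1.e+00]
blue_ball scene 0.68 90 [355.5 124. ] 5.6 [368.8 314.7  28.6]
blue_ball scene 0.53 247 [328.2 184.8] 12.5 [545.3 102.5  28.6]
```

```bash
python3 -m jog '[[8,0,0,0,0,0],[8,0,0,0,0,0],[8,0,0,0,0,0],[8,0,0,0,0,0],[8,0,0,0,0,0],[8,0,0,0,0,0],[8,0,0,0,0,0],[8,0,0,0,0,0],[8,0,0,0,0,0],[8,0,0,0,0,0],[8,0,0,0,0,0],[3,0,0,0,0,0]]'
python3 -m jog '[[-20,0,0,0,0,0],[-30,0,-15,0,0,0],[-30,0,-40,0,0,0],[-30,0,-45,0,0,0],[-40,0,-20,0,0,0]]'
python3 -c "
from h import *; to(440,-150,130,70); im=yb('blue_ball','top');yb('yellow_ball','top');yb('green_ball','top');cv2.imwrite('pics/t3.png',im[:,:,::-1])"
```

```text
time: 13.7
tool_pos: [587.5, 147.1, 13.9]
tcp_rot: [3.141, -0.001, 0.779]
contact_force: [-0.0, -0.3, 0.3]
grip_width: 44.1
finger_force: 0.0
time: 14.2
tool_pos: [483.0, 42.2, 133.7]
tcp_rot: [3.137, -0.004, 0.78]
contact_force: [-0.3, -0.9, 0.8]
grip_width: 44.0
finger_force: 0.0
t 14.2 at [483.   42.2 133.7] head 44.7 w 44.0
d tool [-165.7  106.5    3.5] rz -0.442
tilt [ 5.9e-03 -2.0e-04 -1.0e+00]
blue_ball top 0.7 284 [177. 202.] 12.0 [607.5 154.5  28.6]
yellow_ball top 0.69 470 [164.6 185. ] 12.6 [643.7 180.9  28.6]
green_ball top 0.42 430 [164.5 185. ] 11.9 [643.7 181.1  28.6]
```

View pics/t3.png

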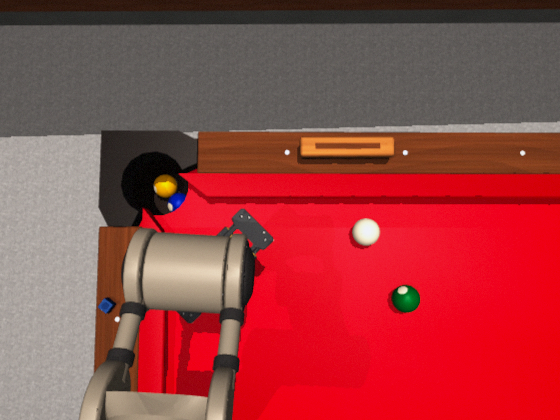

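Yellow (165,186) and blue (176,202) both lie in the cup; green is at (406,298).

```bash
python3 -m jog '[[-34.9,22.3,0,0,0,0],[-34.9,22.3,0,0,0,0],[-34.9,22.3,0,0,0,0],[-34.9,22.3,0,0,0,0],[-34.9,22.3,0,0,0,0],[-34.9,22.3,0,0,0,0],[-34.9,22.3,0,0,0,0],[-34.9,22.3,0,0,0,0],[-34.9,22.3,0,0,0,0],[-34.9,22.3,0,0,0,0],[0,0,0,0,0,-0.132],[0,0,0,0,0,-0.132]]'
python3 -m jog '[[0,0,10,0,0,-0.132],[0,0,25,0,0,-0.132],[0,0,30,0,0,0],[0,0,20,0,0,0],[0,0,0,0,0,0]]'
python3 -c "
from h import *; to(391.4,-361.5,13,75)"
```

```text
time: 15.7
tool_pos: [390.0, -362.1, 128.7]
tcp_rot: [-3.139, -0.001, 1.047]
contact_force: [-0.4, 0.4, 0.9]
grip_width: 44.1
finger_force: 0.0
time: 16.2
tool_pos: [389.1, -359.0, 41.6]
tcp_rot: [-3.135, -0.005, 1.308]
contact_force: [-0.2, 0.3, 0.5]
grip_width: 43.8
finger_force: 0.0
t 16.2 at [ 389.1 -359.    41.6] head 74.9 w 43.8
d tool [-1.9  3.  28.6] rz -0.001
tilt [-0.0047  0.0061 -1.    ]
```

```bash
python3 -m jog '[[-1,1.5,14,0,0,0],[-1,1.5,14,0,0,0],[6,0,0,0,0,0],[6,0,0,0,0,0],[6,0,0,0,0,0],[8,0,0,0,0,0],[8,0,0,0,0,0],[9,0,0,0,0,0],[9,0,0,0,0,0],[9,0,0,0,0,0],[9,0,0,0,0,0],[9,0,0,0,0,0]]'
python3 -c "
from h import *; to(488,-1,13,75); yb('green_ball');yb('green_ball','top')"
```

```text
time: 17.4
tool_pos: [413.0, -286.8, 17.5]
tcp_rot: [-3.142, -0.0, 1.307]
contact_force: [0.6, 0.3, -0.0]
grip_width: 44.2
finger_force: 0.2
t 17.4 at [ 413.  -286.8   17.5] head 74.9 w 44.2
d tool [295.5  -2.2   4.5] rz -0.002
tilt [-0.e+00  1.e-04 -1.e+00]
green_ball scene 0.78 279 [152.5 204.5] 13.0 [ 420.3 -259.5   28.6]
green_ball top 0.73 516 [371.9 288.6] 13.4 [ 423.5 -249.9   28.6]
```

```bash
python3 -m jog '[[8,-0.2,1,0,0,0],[10,-0.2,1,0,0,0],[10,-0.2,1,0,0,0],[10,-0.2,0.5,0,0,0],[10,-0.2,0.5,0,0,0],[10,-0.2,0,0,0,0],[10,-0.2,0,0,0,0],[10,-0.2,0,0,0,0],[10,-0.2,0,0,0,0],[10,-0.2,0,0,0,0],[10,-0.2,0,0,0,0],[9,0,0,0,0,0]]'
python3 -c "
from h import *; to(488,-1,13,75); yb('green_ball');yb('green_ball','top')"
```

```text
time: 18.8
tool_pos: [441.4, -173.2, 13.5]
tcp_rot: [-3.141, -0.0, 1.307]
contact_force: [0.0, 0.1, 0.4]
grip_width: 44.1
finger_force: 0.0
t 18.8 at [ 441.4 -173.2   13.5] head 74.9 w 44.1
d tool [1.784e+02 1.000e-01 5.000e-01] rz -0.002
tilt [-1.e-04  2.e-04 -1.e+00]
green_ball scene 0.55 125 [210.  196.5] 12.1 [ 454.9 -143.6   28.6]
green_ball top 0.53 252 [314. 274.] 13.0 [ 454.7 -130.4   28.6]
```

```bash
python3 -m jog '[[9,0,0,0,0,0],[9,0,0,0,0,0],[9,0,0,0,0,0],[9,0,0,0,0,0],[9,0,0,0,0,0],[9,0,0,0,0,0],[9,0,0,0,0,0],[9,0,0,0,0,0],[9,0,0,0,0,0],[9,0,0,0,0,0],[9,0,0,0,0,0],[9,0,0,0,0,0]]'
python3 -m jog '[[9,0,0,0,0,0],[9,0,0,0,0,0],[9,0,0,0,0,0],[9,0,0,0,0,0],[9,0,0,0,0,0],[9,0,0,0,0,0],[9,0,0,0,0,0],[8,-1.5,0,0,0,0.0532],[8,-1.5,0,0,0,0.0532],[8,-1.5,0,0,0,0.0532],[8,-1.5,0,0,0,0.0532]]'
python3 -c "
from h import *; to(512,72,13,44.5); yb('green_ball')"
```

```text
time: 20.2
tool_pos: [469.7, -69.2, 13.5]
tcp_rot: [3.141, -0.0, 1.307]
contact_force: [-0.6, -0.3, -0.2]
grip_width: 43.8
finger_force: 0.2
time: 21.3
tool_pos: [491.0, 23.8, 13.5]
tcp_rot: [-3.141, 0.0, 1.092]
contact_force: [-0.6, -0.0, 0.5]
grip_width: 44.2
finger_force: 0.1
t 21.3 at [491.   23.8  13.5] head 62.6 w 44.2
d tool [52.5 -3.6  0.5] rz 0.315
tilt [-3.e-04  1.e-04 -1.e+00]
```

```bash
python3 -m jog '[[8,0,0,0,0,0],[8,-1.5,0,0,0,0.0532],[8,-1.5,0,0,0,0.0532],[8,-1.5,0,0,0,0.0532],[8,-1.5,0,0,0,0.0532],[8,-1.5,0,0,0,0.0532],[8,-1.5,0,0,0,0.0532],[8,0,0,0,0,0]]'
python3 -c "
from h import *; to(585,145,13,44.5); yb('green_ball')"
```

```text
time: 22.2
tool_pos: [520.6, 80.5, 13.5]
tcp_rot: [-3.141, 0.0, 0.775]
contact_force: [-0.7, 0.6, -0.1]
grip_width: 44.0
finger_force: 0.2
t 22.2 at [520.6  80.5  13.5] head 44.4 w 44.0
d tool [91.1 -1.   0.5] rz -0.001
tilt [-3.e-04  1.e-04 -1.e+00]
green_ball scene 0.87 256 [327. 184.] 12.2 [541.7 101.8  28.6]
```

```bash
python3 -m jog '[[8,0,0,0,0,0],[8,0,0,0,0,0],[8,0,0,0,0,0],[8,0,0,0,0,0],[8,0,0,0,0,0],[8,0,0,0,0,0],[8,0,0,0,0,0],[8,0,0,0,0,0],[8,0,0,0,0,0],[8,0,0,0,0,0],[8,0,0,0,0,0],[6,0,0,0,0,0]]'
python3 -m jog '[[-20,0,0,0,0,0],[-30,0,-15,0,0,0],[-30,0,-40,0,0,0],[-30,0,-45,0,0,0],[-40,0,-30,0,0,0],[-20,0,-10,0,0,0],[0,0,0,0,0,0],[0,0,0,0,0,0],[0,0,0,0,0,0]]'
python3 -c "
from h import *
for b in ('green_ball','blue_ball','yellow_ball','cue_ball'): im=yb(b,'top')
cv2.imwrite('pics/t4.png',im[:,:,::-1])"
```

```text
time: 23.5
tool_pos: [588.2, 146.4, 13.5]
tcp_rot: [3.142, -0.0, 0.775]
contact_force: [-0.9, 0.9, -0.0]
grip_width: 44.6
finger_force: 0.0
time: 24.4
tool_pos: [468.1, 29.1, 149.4]
tcp_rot: [-3.141, 0.0, 0.775]
contact_force: [0.7, 0.0, -0.1]
grip_width: 44.0
finger_force: 0.0
green_ball top 0.89 369 [178.6 184.7] 12.1 [644.  151.5  28.6]
blue_ball top 0.47 228 [176.5 203. ] 11.0 [605.4 155.5  28.6]
yellow_ball top 0.65 2043 [346.4 147. ] 47.3 [ 721.9 -203.9   28.6]
yellow_ball top 0.53 311 [163.5 186. ] 11.1 [641.6 183.1  28.6]
cue_ball top 0.77 621 [365.1 231. ] 14.3 [ 542.7 -238.9   28.6]
cue_ball top 0.65 2106 [346.5 147. ] 47.4 [ 721.9 -204.1   28.6]
```

View pics/t4.png

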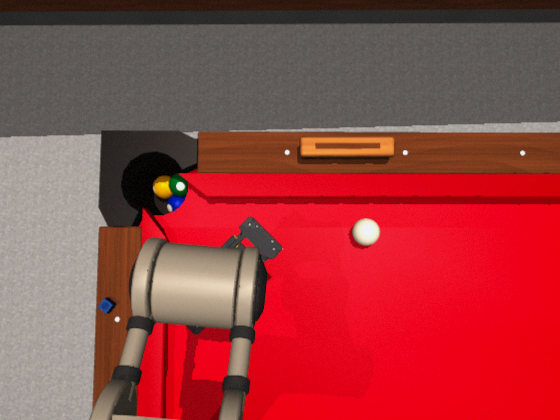

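All three balls are in the cup: yellow (163,187), green (178,185) and blue (175,203). The cue ball (366,232), chalk and brush are where they started, and the arm is clear.

```bash
python3 -c "
from h import *; print(bot.close_job())"
```

```text
the job is handed in; nothing more can be done
None
```

I rolled the yellow, blue and green balls into the corner pocket and handed the job in at about 25 s of the 64 s allowed; the cue ball, chalk and brush are where they were.

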